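Fit the bayonet bulb in the bench lamp

ROBOT

A 7-joint arm with a two-finger parallel gripper is mounted at the origin on the work surface. World frame = base frame: x ahead of the robot, y to its left, z up, the work surface at z = 0. Lengths are in m, angles in rad, forces in N, time in s.
With the tool pointing down it reaches from about 0.425 to 0.95 m from the base axis. Payload 16.7 kg.
Tool frame: the origin (TCP) lies at the very end of the fingers, on their centre line; the grasp point (between the pads) lies 19 mm behind it; z points along the fingers, y is the line along which they close (so a half turn about z gives the same grasp; the last joint's range is limited). The gripper opens to 94 mm and grips with 3 to 60 N. Pads are 16 mm wide; open, the fingers measure 119 mm over their backs; the gripper's body (75 mm by 177 mm) begins 78 mm behind the grasp point.
Start: joints at [1.034, 0.426, 0.074, 1.606, -0.034, 1.111, -0.067], TCP at [0.255, -0.625, 0.167] pointing down, gripper open.
Joint ranges: [-2.85, 2.85], [-0.5, 2.14], [-1.23, 1.37], [0.21, 2.46], [-1.02, 4.16], [0.16, 2.05], [-2.73, 2.73]. Speed limits (rad/s): [1.89, 1.89, 2.39, 2.39, 3.01, 3.01, 3.01].

INTERFACE

Orientations are given as [roll, pitch, yaw] about the fixed x, y, z axes, in that order (R = Rz(yaw) Ry(pitch) Rx(roll)).
In Python, from cell import r gives the robot as it stands. The module is installed in compiled form; this text tells all that it offers.
- The arm moves only by the tool carry_out, never from a script. Its argument "increments" is a list of rows, each an object of numbers: "tx", "ty", "tz": the shift along the tool's x, y, z scaled (see below); "twist": the turn about the tool's z scaled (see below); "gripper": the closure, from -1 (fully open) to 1 (shut). In form: [{"tx": .., "ty": .., "tz": .., "twist": .., "gripper": ..}, ...]. A call has 1 to 12 rows; each row shifts and turns the commanded pose from where the row before left it, along the tool's axes as they then stand; what a row does not reach is not made up. The controller multiplies each number of a shift by 0.1 m and each number of a turn by 2 pi rad. A row lasts 1/8 s, in which the tool goes at most 62.5 mm and 10.7 degrees, less where a joint would pass 70% of its speed; a pose out of reach is approached as far as the arm can. A call with a number of a shift or a turn outside -1 to 1 is refused whole. A call with a gripper value outside its range is refused whole. The fingers move at their own pace and stop on an object; "force" is the grip in N (left out, the last holds). Time passes only in rows, so rows that do not move let the fingers close. It gives the time, the measured TCP pose, the force, the opening and the grip force at its end, in the units of the state.
- r.observe(): the state, without advancing time (a new reading comes with each control period).
- r.grab_frame(name): name is "scene" or "side" or "wrist"; returns (picture, depth): 420x560x3 uint8, blue, green, red; 420x560 float32, m along the optical axis (not along the pixel's ray), 0 where there is no reading.
- r.camera_params(name): a dict with "fx", "fy", "cx", "cy" (pixels), "dist" ([k1, k2, p1, p2, k3] as OpenCV has them; the pictures are not rectified), "xyz" and "attitude" of the camera in the world. Camera axes: x right, y up, looking along -z (the intrinsics and any distortion apply to the point x, -y, -z); pixel columns grow to the right and rows downward; lengths in m; the calibration is good to about 2 mm. A picture is of the moment at which its call begins: read the wrist's pose just before it. camera_params takes no time and is no camera call; for the wrist camera it gives the pose at the moment of the call.
- r.hand_in(): hands the job in; it is judged then, once.
Trained networks look in the newest picture that a camera, given by its name, has taken for a name from the list of things; names that differ only in an ending like _2 or _b are one class to them, and where a whole thing is asked for, a point or a joint stands for the part that bears it (a point fixed in the world has none). Each returns a list of dicts, best first, with "score" (0 to 1); they miss things now and then, are a little off and sometimes report something else, mostly with a low value. They report only what shows in the picture. A call takes as long as a camera call. They do not tell look-alikes from the thing itself.
- r.search_frame(camera, target): "extent" ([left, top, right, bottom] in pixels, round what is visible of it).
- r.cut_out(camera, target): "region" (420x560 bool, what is visible of it) and "extent" ([left, top, right, bottom] in pixels, round what is visible of it).
The state is a dict: "clock": time; "qpos": joint angles; "joint_velocities": joint speeds; "joint_torque": joint torques, N m; "eef_pos": TCP position; "eef_rot": TCP orientation; "force": force on the tool from outside, world axes, zero at the start; "moment": the same for the moment, N m; "grip_width": finger opening in m; "grip_force": force on a finger pad.
Only numpy, scipy, OpenCV 4.12 (cv2) and the standard library are available. Lean on these libraries where they do the work, as an engineer would, in place of code of your own. Each camera call takes 0.05 s, during which the arm holds its last target. There are 200 camera calls.

TASK

Take the LED bulb out of the sloping rack and stand it upright, cap down, in the hole of the small wooden block, letting go of it there. Then take it again from above and fit it in the lamp's bayonet holder: feel for the slots, press it in against the spring, twist it clockwise to the stop and let it rise into its notches, so that it stays locked upright by itself. Leave the glue bottle, the tape roll and the sanding block where they are.

Things in the scene. Friction and masses are not known exactly. Their poses are not given: they have to be found in the camera images.
- bulb_center (a point): White LED bulb, 90 g, 106 mm long; point on its axis 53 mm from each end; z from metal cap to domed top. From the cap end: cap, diameter 26, to 26 mm; cone to 40; cylindrical body, diameter 44, 40 to 96 mm (grip here, 35 N is safe); dome to 106. At the start it lies in the rack at 45 degrees, cap down, top leaning towards the rack's +x.
- bulb_pins (a point): On the bulb's axis 10 mm from the cap end, midway between its two opposite brass pins: 4 mm thick, tips 34 mm apart, along the bulb's y axis (level at the start).
- rack_mid (a point): Fixed sloping dark rack: point on the lying bulb's axis 68 mm from its cap end, 93 mm above the bench. x points level to the back board (90 wide, top 126 mm above the bench, 46 mm beyond this point), which bars a grip along the bulb's axis. The bulb lies on cork strips 32 mm wide together, its sides free for fingers from straight above; it lifts straight up.
- lamp_rim (a point): Fixed green lamp with an upward brass bayonet holder: centre of its open rim, 90 mm above the bench. Lamp x points away from the black switch on its foot (diameter 110). Bore 28, ring 38 mm outside. Two opposite 7 mm slots in the rim lie along the lamp's y axis give or take up to 0.42 rad: not given, to be felt or seen. Off the slots the bulb stops with its centre 45 mm above this point.
- lamp_lock (a point): On the holder's axis 35 mm above its rim: where the bulb's centre lies when locked. In the slots the cap meets a spring with the centre 7 mm above this point (4 N, then 0.5 N per mm, 17 mm travel). The pins turn freely with the centre 7 to 10 mm below it; 0.73 rad clockwise seen from above (stop at about 0.8) the spring lifts it into the notches. Unlocked it rises to 7 mm above.
- block: Wooden block 85 x 85 x 30 mm high, fixed; origin at the centre of its underside. In its middle a round hole, diameter 41 mm, 24 mm deep (its floor is 6 mm above the bench), in which the bulb stands on its cap end.
- glue: Bystander: white glue bottle, diameter 56, 140 mm high, yellow label, orange cap; origin at the centre of its underside.
- tape: Bystander: blue tape roll lying flat, diameter 90, 25 mm high; origin at the centre of its underside.
- sander: Bystander: cork sanding block 100 x 55 x 32 mm high; origin at the centre of its underside.
Things that resemble listed ones, but are neither listed nor needed, are in the scene too. What is shaped like the part that bears bulb_center but green is not meant.

How it is judged:
By the outcome, as a careful person would: the job done as asked, in the order asked, and still so for the second after the job is handed in, with the robot touching nothing.
It also fails if it takes over 72 s, if anything falls off the work surface, if the arm or the gripper's body presses on something with over 40 N, if the wrist force passes 120 N, or if a joint passes its speed limit or range.

## Working session

There is one attempt and no reset: what is moved stays moved. The work goes in short steps, Python scripts to look and compute and a tool call to move; the robot and the scene stay as the last step left them, time stands still between calls to the robot, and variables do not carry over. Pictures are saved under pics/ and viewed, at most 10 in all, crops included, and the job is handed in when it is done.

Besides the shell and the picture viewer there is one more tool, called after "Call:" by a JSON object that holds its "op" and its "data". carry_out: Moves the arm, as the interface text tells. Its arguments: {"type":"object","properties":{"increments":{"type":"array","items":{"type":"object","properties":{"tx":{"type":"number"},"ty":{"type":"number"},"tz":{"type":"number"},"twist":{"type":"number"},"gripper":{"type":"number"}}}},"force":{"type":"number"}},"required":["increments"]}

```bash
mkdir -p pics; cat > h.py <<'E'
import numpy as np, cv2
from scipy.spatial.transform import Rotation as R
from cell import r
def cam(n):
    p=r.camera_params(n); K=np.array([[p['fx'],0,p['cx']],[0,p['fy'],p['cy']],[0,0,1]]); a=np.array(p['attitude'])
    Rm=R.from_euler('xyz',a).as_matrix() if a.size==3 else a
    return K,np.array(p['dist']),np.array(p['xyz']),Rm@np.diag([1,-1,-1])
def pts(c,uv,d):
    K,D,t,M=c; uv=np.array(uv,float).reshape(-1,1,2)
    n=cv2.undistortPoints(uv,K,D).reshape(-1,2); d=np.array(d).reshape(-1,1)
    return (np.hstack([n,np.ones((len(n),1))])*d)@M.T+t
def cloud(n,dep):
    v,u=np.mgrid[:420,:560]; return pts(cam(n),np.stack([u,v],-1).reshape(-1,2),dep.reshape(-1)).reshape(420,560,3)
def proj(c,P):
    K,D,t,M=c; q=(np.array(P).reshape(-1,3)-t)@M; return cv2.projectPoints(q,np.zeros(3),np.zeros(3),K,D)[0].reshape(-1,2)
E
python3 - <<'E'
from h import *
print(r.observe())
ims=[]
for n in ("scene","side"):
    im,d=r.grab_frame(n); np.savez(n,im=im,d=d); ims.append(im); cv2.imwrite(f'pics/{n}.png',im); print(n,r.camera_params(n))
    C=cloud(n,d)
    for t in ("bulb_center","rack_mid","lamp_rim","block","glue","tape","sander"):
        for q in r.cut_out(n,t)[:3]:
            m=q['region']&(d>0); print(n,t,round(q['score'],2),np.round(q['extent']),np.round(np.median(C[m],0),3) if m.any() else '')
E
```

```text
{'clock': 0.0, 'qpos': array([ 1.03446796,  0.4267498 ,  0.07386908,  1.60663638, -0.03410625,
        1.11080395, -0.06707725]), 'joint_velocities': array([-0.00084202, -0.000813  , -0.00112183,  0.00030329, -0.00134267,
        0.00170305,  0.00072056]), 'joint_torque': array([ 1.83566408e-03, -9.35808706e+01,  3.66785020e+00, -4.54177666e+01,
       -4.88522148e-02,  2.02304777e-02,  1.72708201e-04]), 'eef_pos': array([ 0.25440893, -0.62466815,  0.16625137]), 'eef_rot': array([-3.14025918e+00,  1.02374037e-04,  3.86799284e-01]), 'force': array([-0.26879578, -0.83648135, -0.28606169]), 'moment': array([ 0.07514052,  0.03391881, -0.02381411]), 'grip_force': 0.0, 'grip_width': 0.09431487394324194}
scene {'fx': 477.75581361077917, 'fy': 477.75581361077917, 'cx': 279.06601207958204, 'cy': 211.4776934660259, 'dist': array([-0.15404262,  0.        ,  0.        ,  0.        ,  0.        ]), 'xyz': array([1.17352666, 0.21000137, 0.67221846]), 'attitude': array([ 0.83736753, -0.00532132,  1.95950176])}
scene bulb_center 0.87 [100. 198. 153. 225.] [ 0.636 -0.345  0.034]
scene bulb_center 0.7
[... 436 characters left out ...]
640883, 'fy': 392.0281304640883, 'cx': 283.93381601163793, 'cy': 199.78463100365343, 'dist': array([-0.07900075,  0.        ,  0.        ,  0.        ,  0.        ]), 'xyz': array([0.37975866, 0.52924182, 0.46005675]), 'attitude': array([ 1.01727794,  0.02355391, -2.78288832])}
side bulb_center 0.96 [308. 143. 330. 172.] [ 0.622 -0.334  0.036]
side lamp_rim 0.57 [299. 216. 360. 275.] [0.503 0.008 0.02 ]
side block 0.62 [220. 319. 296. 396.] [0.534 0.248 0.03 ]
side glue 0.95 [174. 220. 218. 309.] [0.667 0.167 0.077]
side tape 0.93 [246. 182. 284. 214.] [ 0.688 -0.131  0.019]
side tape 0.64 [336. 149. 381. 211.] [ 0.495 -0.19   0.071]
side sander 0.58 [203. 212. 265. 249.] [0.685 0.013 0.032]
```

View pics/scene.png

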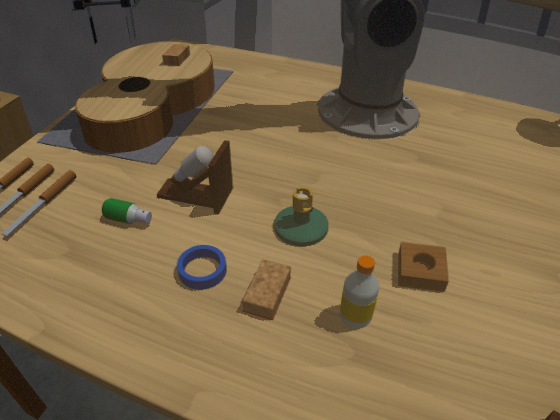

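View pics/side.png

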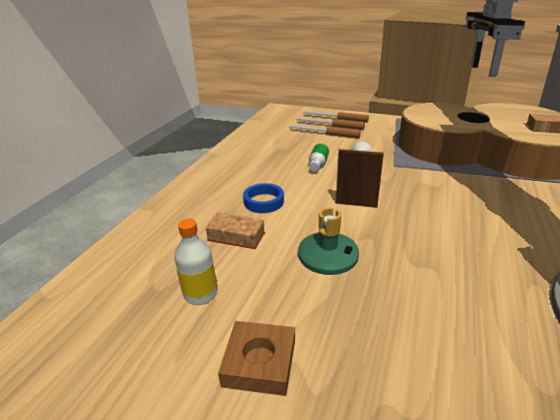

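The white bulb lies in the dark rack at scene pixel (195,163). The look-alike is the green and white one at (125,211), which lies loose on the bench. The rack one fits because it is white and slopes at 45° in the rack. The lamp is at (302,215) and the block at (423,266). In the side view the lamp's switch is at (348,250).

```bash
cat > m.py <<'E'
from h import *
S={n:np.load(n+'.npz') for n in("scene","side")}
C={n:cloud(n,S[n]['d']) for n in S}
def sel(n,box):
    l,t,rr,b=box; m=np.zeros((420,560),bool); m[t:b,l:rr]=1; return m&(S[n]['d']>0)
def zs(P,a,b): return P[(P[:,2]>a)&(P[:,2]<b)]
for n,bx in(("scene",(385,230,460,300)),("side",(210,310,305,400))):
    P=zs(C[n][sel(n,bx)],.026,.035); q=cv2.minAreaRect((P[:,:2]*1000).astype(np.float32)); print(n,'block',q,np.median(P[:,2]))
for n,bx in(("scene",(285,180,320,225)),("side",(312,200,348,245))):
    P=C[n][sel(n,bx)]; T=zs(P,.083,.097); print(n,'rim',len(T),T.min(0),T.max(0),T.mean(0))
for n,bx in(("scene",(265,200,335,250)),("side",(290,228,365,280))):
    P=zs(C[n][sel(n,bx)],.008,.03); print(n,'foot',cv2.minEnclosingCircle((P[:,:2]*1000).astype(np.float32)),np.median(P[:,2]))
# switch
im=S['side']['im'].astype(int); m=sel('side',(335,240,362,262))&(im.max(2)<35); print('switch',m.sum(),np.median(C['side'][m],0))
# board
P=C['side'][sel('side',(338,152,382,206))]; P=P[(P[:,2]>.02)&(P[:,2]<.125)]
c=np.median(P,0);P=P[np.linalg.norm(P-c,axis=1)<.09]; nrm=np.linalg.svd(P-P.mean(0),full_matrices=False)[2][2]; print('board',c,nrm,P.min(0),P.max(0))
# bulb white pts
im=S['scene']['im'].astype(int); m=sel('scene',(170,143,216,186))&(im.min(2)>75)&(im.max(2)-im.min(2)<35)
P=C['scene'][m]; P=P[P[:,2]>.05]; print('bulb',len(P),P.mean(0),np.linalg.svd(P-P.mean(0),full_matrices=False)[2][0],P.min(0),P.max(0)); np.save('bulb',P)
a=S['scene']['im'][130:225,150:245]; b=S['side']['im'][195:290,285:380]; cv2.imwrite('pics/c1.png',cv2.resize(np.hstack([a,b]),None,fx=4,fy=4,interpolation=2))
E
python3 m.py
```

```text
scene block ((535.0259399414062, 239.56411743164062), (89.74140167236328, 86.19268035888672), 11.705022811889648) 0.030363143179454877
side block ((535.973388671875, 238.5267791748047), (85.21746826171875, 87.6486587524414), 11.881050109863281) 0.030956488014866668
scene rim 167 [ 0.48924478 -0.0280778   0.08302775] [0.52933009 0.00847259 0.09295904] [ 0.51037106 -0.009524    0.08855522]
side rim 225 [ 0.49045937 -0.030776    0.08321841] [0.52881268 0.00848077 0.09269823] [ 0.50914617 -0.00905967  0.08895552]
scene foot ((510.2146301269531, -9.839681625366211), 55.9659309387207) 0.018708991719162293
side foot ((509.2386779785156, -10.408053398132324), 55.644020080566406) 0.019556909947811424
switch 37 [ 0.4724553  -0.00690827  0.02504186]
board [ 0.49343825 -0.18948116  0.07530313] [-1.29654430e-01  9.91559182e-01 -3.42037792e-04] [ 0.44997659 -0.19791023  0.02014143] [ 0.53885444 -0.17978554  0.12497718]
bulb 383 [ 0.50855879 -0.23829232  0.11219237] [ 0.15925734 -0.80955603 -0.56502755] [ 0.4834901  -0.29817079  0.05423713] [ 0.52268212 -0.2098394   0.13177161]
```

View pics/c1.png

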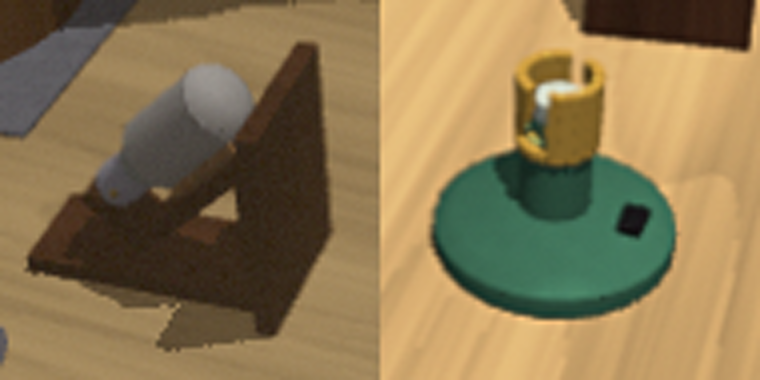

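The crops confirm it: white body on the rack's slope, cap down-left, board at right. The lamp crop shows the switch on the foot and a slot at about side pixel (338,211).

```bash
cat > f.py <<'E'
from h import *
from scipy.optimize import least_squares
P=np.load('bulb.npy'); u=np.array([-.1297,.9916,0]);a=(u+[0,0,1])/2**.5; l=np.cross([0,0,1],u)
p0=np.array([.4945,-.1887,.093])-u*.05; p0[2]=.093
n=np.cross(a,l)
for k in range(4):
    Q=P-p0; s=Q@a; K=(s>-.025)&(s<.025)
    f=lambda x:np.hypot((Q[K]@l)-x[0],(Q[K]@n)-x[1])-.022
    o=least_squares(f,[0,0],loss='soft_l1',f_scale=.001); 
    q=p0+l*o.x[0]+n*o.x[1]; q=q-a*(q[2]-.093)/a[2]; p0=q
    print(K.sum(),o.x,q,np.std(f(o.x)))
s=(P-q)@a; print('s range',s.min(),s.max(),np.percentile(s,[2,98]),'dist to board outer',(np.array([.4945,-.1887,0])-q)@u)
E
python3 f.py
```

```text
146 [0.00207481 0.00654761] [ 0.50012866 -0.24773147  0.093     ] 0.0011428681772469671
112 [-0.00074049 -0.00028452] [ 0.50081073 -0.24723641  0.093     ] 0.0008790526750874899
112 [6.76698295e-08 3.88809276e-08] [ 0.50081067 -0.24723648  0.093     ] 0.0008790526691140716
112 [0. 0.] [ 0.50081067 -0.24723648  0.093     ] 0.0008790526691569115
s range -0.06330934330703979 0.04119866630648419 [-0.05730156  0.04003346] dist to board outer 0.058863263269495106
```

Call:
{"op": "carry_out", "data": {"increments": [{"tz": -0.42, "gripper": -1}, {"tz": -0.42, "gripper": -1}, {"tx": 0.372, "ty": -0.263, "gripper": -1}, {"tx": 0.372, "ty": -0.263, "gripper": -1}, {"tx": 0.372, "ty": -0.263, "gripper": -1}, {"tx": 0.372, "ty": -0.263, "gripper": -1}, {"tx": 0.372, "ty": -0.263, "gripper": -1}, {"tx": 0.372, "ty": -0.263, "gripper": -1}, {"tx": 0.372, "ty": -0.263, "gripper": -1}, {"tx": 0.372, "ty": -0.263, "gripper": -1}, {"tx": 0.372, "ty": -0.263, "gripper": -1}, {"tx": 0.372, "ty": -0.263, "gripper": -1}]}}

```text
validation failed for argument at $.in...
```

Call:
{"op": "carry_out", "data": {"increments": [{"twist": -0.0262}, {"twist": -0.0262}, {"twist": -0.0262}, {"twist": -0.0262}, {"twist": -0.0262}, {"twist": -0.0262}, {"twist": -0.0262}, {"twist": -0.0262}, {"gripper": -1}]}}

```text
validation failed for argument at $.in...
```

```bash
cat >> h.py <<'E'
def go(P,yaw):
    o=r.observe(); T=R.from_euler('xyz',o['eef_rot']).as_matrix(); d=(np.array(P)-o['eef_pos'])@T*10
    dy=(yaw-o['eef_rot'][2]+np.pi)%(2*np.pi)-np.pi
    print('clk',round(o['clock'],2),'pos',np.round(o['eef_pos'],4),'rot',np.round(o['eef_rot'],3),'j7',round(o['qpos'][6],2),'shift/0.1',np.round(d,3),'twist',round(-dy/2/np.pi,4),'F',np.round(o['force'],1),'w',round(o['grip_width'],4))
E
python3 -c "
from h import *
go([.4999,-.2402,.081],1.701)
im,d=r.grab_frame('wrist'); cv2.imwrite('pics/w1.png',im)"
```

```text
clk 0.8 pos [ 0.2546 -0.6251  0.167 ] rot [ 3.142 -0.     0.387] j7 -0.07 shift/0.1 [ 3.724 -2.64   0.86 ] twist -0.2092 F [ 0.2  0.2 -0.3] w 0.0942
```

View pics/w1.png

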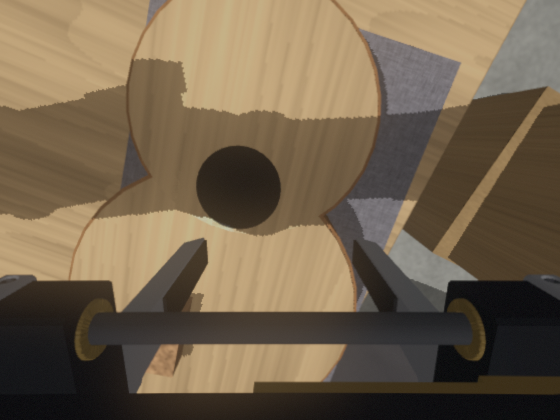

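The picture shows only the guitar under the gripper, because the moves were refused. I'll try again with every field filled in.

Call:
{"op": "carry_out", "data": {"increments": [{"tx": 0, "ty": 0, "tz": -0.42, "twist": 0, "gripper": -1}, {"tx": 0, "ty": 0, "tz": -0.42, "twist": 0, "gripper": -1}, {"tx": 0.372, "ty": -0.264, "tz": 0, "twist": 0, "gripper": -1}, {"tx": 0.372, "ty": -0.264, "tz": 0, "twist": 0, "gripper": -1}, {"tx": 0.372, "ty": -0.264, "tz": 0, "twist": 0, "gripper": -1}, {"tx": 0.372, "ty": -0.264, "tz": 0, "twist": 0, "gripper": -1}, {"tx": 0.372, "ty": -0.264, "tz": 0, "twist": 0, "gripper": -1}, {"tx": 0.372, "ty": -0.264, "tz": 0, "twist": 0, "gripper": -1}, {"tx": 0.372, "ty": -0.264, "tz": 0, "twist": 0, "gripper": -1}, {"tx": 0.372, "ty": -0.264, "tz": 0, "twist": 0, "gripper": -1}, {"tx": 0.372, "ty": -0.264, "tz": 0, "twist": 0, "gripper": -1}, {"tx": 0.372, "ty": -0.264, "tz": 0, "twist": 0, "gripper": -1}], "force": 20}}

```text
clock: 2.35
eef_pos: [0.5002, -0.239, 0.2512]
eef_rot: [3.141, -0.0, 0.387]
force: [0.2, -0.7, -0.4]
grip_width: 0.0942
grip_force: 0.0
```

Call:
{"op": "carry_out", "data": {"increments": [{"tx": 0, "ty": 0, "tz": 0, "twist": -0.0262, "gripper": -1}, {"tx": 0, "ty": 0, "tz": 0, "twist": -0.0262, "gripper": -1}, {"tx": 0, "ty": 0, "tz": 0, "twist": -0.0262, "gripper": -1}, {"tx": 0, "ty": 0, "tz": 0, "twist": -0.0262, "gripper": -1}, {"tx": 0, "ty": 0, "tz": 0, "twist": -0.0262, "gripper": -1}, {"tx": 0, "ty": 0, "tz": 0, "twist": -0.0262, "gripper": -1}, {"tx": 0, "ty": 0, "tz": 0, "twist": -0.0262, "gripper": -1}, {"tx": 0, "ty": 0, "tz": 0, "twist": -0.0262, "gripper": -1}, {"tx": 0, "ty": 0, "tz": 0, "twist": 0, "gripper": -1}]}}

```text
clock: 3.48
eef_pos: [0.4995, -0.2404, 0.2511]
eef_rot: [3.141, -0.0, 1.703]
force: [-0.3, -0.2, 0.1]
grip_width: 0.0943
grip_force: 0.0
```

```bash
python3 -c "
from h import *
go([.4999,-.2402,.081],1.701)
im,d=r.grab_frame('wrist'); C=cloud('wrist',d); c=cam('wrist')
np.savez('w',im=im,d=d,C=C)
im=im.copy()
q=np.array([.5008,-.2472,.093]);u=np.array([-.1297,.9916,0]);a=(u+[0,0,1])/2**.5
for s in(-.068,-.03,0,.01,.038):
  x=proj(c,q+a*s)[0]; cv2.circle(im,tuple(int(v) for v in x),3,(0,0,255),-1)
m=(C[...,2]>.05)&(im.min(2)>80)&(im.astype(int).max(2)-im.min(2)<35)&(abs(C[...,0]-.5)<.06)&(abs(C[...,1]+.24)<.07)
np.save('bulb',C[m]); print(m.sum())
cv2.imwrite('pics/w2.png',im)"; python3 f.py
```

```text
clk 3.48 pos [ 0.4995 -0.2404  0.2511] rot [ 3.141 -0.     1.703] j7 0.41 shift/0.1 [0.002 0.004 1.701] twist 0.0003 F [-0.3 -0.2  0.1] w 0.0943
1365
609 [0.00060064 0.00575543] [ 0.50144514 -0.24642931  0.093     ] 0.0007514067397879892
484 [-2.10581329e-05  1.64388918e-04] [ 0.50149617 -0.24665712  0.093     ] 0.0003705906028566548
483 [-3.78274409e-06  2.01215644e-06] [ 0.50150029 -0.24665945  0.093     ] 0.0003695782996320828
483 [ 3.57598416e-10 -2.80098736e-10] [ 0.50150029 -0.24665945  0.093     ] 0.0003695782995997295
s range -0.06717965652965201 0.17807654534021136 [-0.05873924  0.03932827] dist to board outer 0.05838052911434778
```

View pics/w2.png

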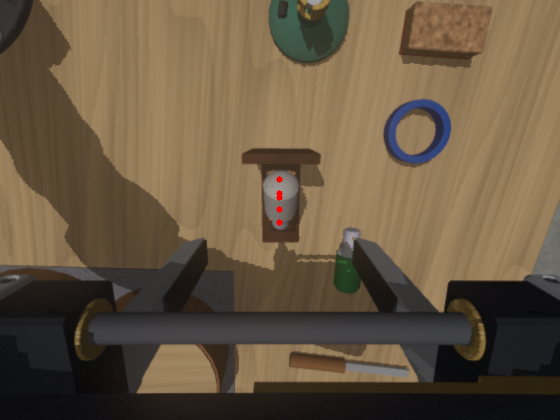

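The red dots run along the white bulb's axis at (280,180–225), so the alignment is good. Descending to grip.

Call:
{"op": "carry_out", "data": {"increments": [{"tx": 0, "ty": 0.012, "tz": 0.4, "twist": 0, "gripper": -1}, {"tx": 0, "ty": 0, "tz": 0.4, "twist": 0, "gripper": -1}, {"tx": 0, "ty": 0, "tz": 0.4, "twist": 0, "gripper": -1}, {"tx": 0, "ty": 0, "tz": 0.3, "twist": 0, "gripper": -1}, {"tx": 0, "ty": 0, "tz": 0.2, "twist": 0, "gripper": -1}, {"tx": 0, "ty": 0, "tz": 0, "twist": 0, "gripper": 1}, {"tx": 0, "ty": 0, "tz": 0, "twist": 0, "gripper": 1}, {"tx": 0, "ty": 0, "tz": 0, "twist": 0, "gripper": 1}, {"tx": 0, "ty": 0, "tz": 0, "twist": 0, "gripper": 1}, {"tx": 0, "ty": 0, "tz": 0, "twist": 0, "gripper": 1}, {"tx": 0, "ty": 0, "tz": 0, "twist": 0, "gripper": 1}], "force": 15}}

```text
clock: 4.9
eef_pos: [0.5007, -0.2402, 0.0811]
eef_rot: [3.141, 0.0, 1.704]
force: [-0.8, -1.0, 0.9]
grip_width: 0.0374
grip_force: 4.9
```

Call:
{"op": "carry_out", "data": {"increments": [{"tx": 0, "ty": 0, "tz": 0, "twist": 0, "gripper": 1}, {"tx": 0, "ty": 0, "tz": 0, "twist": 0, "gripper": 1}]}}

```text
clock: 5.15
eef_pos: [0.5007, -0.2402, 0.0811]
eef_rot: [3.142, 0.0, 1.704]
force: [-1.9, -0.3, 4.4]
grip_width: 0.035
grip_force: 12.8
```

```bash
python3 -c "
from h import *
o=r.observe();print(o['grip_width'],o['grip_force'],o['force'])
im,d=r.grab_frame('wrist');im2,_=r.grab_frame('scene'); cv2.imwrite('pics/w3.png',np.hstack([cv2.resize(im[150:400,150:450],(400,333)),cv2.resize(im2[100:225,130:280],(400,333))]))"
```

```text
0.03498089550749744 12.781671913435275 [-1.94898629 -0.32771679  4.40346825]
```

View pics/w3.png

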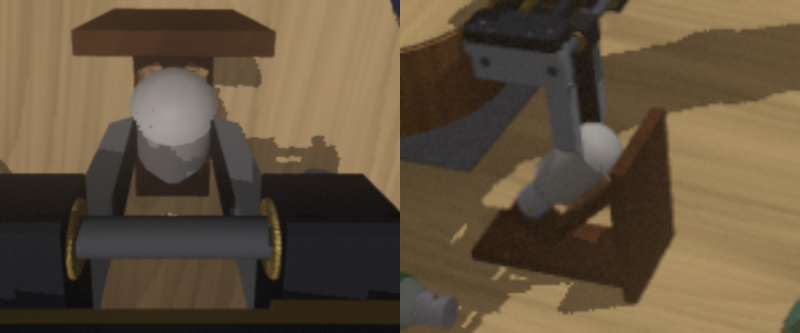

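```bash
python3 -c "
from h import *
im,d=r.grab_frame('scene');C=cloud('scene',d)
u=np.array([-.1297,.9916,0]);l=np.array([.9916,.1297,0]);T=np.array([.5007,-.2402,0])
L=(C-T)@l;U=(C-T)@u
m=(d>0)&(abs(U)<.012)&(abs(L)<.06)&(C[...,2]>.06)
for z in np.arange(.065,.17,.008):
  k=m&(abs(C[...,2]-z)<.004)
  if k.any(): print(round(z,3),k.sum(),np.round(np.percentile(L[k],[5,50,95]),3),np.median(im[k],0))
im,d=r.grab_frame('wrist');C=cloud('wrist',d)
m=(C[...,2]>.05)&(im.min(2)>80)&(im.astype(int).max(2)-im.min(2)<35)&(abs(C[...,0]-.5)<.06)&(abs(C[...,1]+.22)<.04)
P=C[m];P=P[P[:,1]>-.24];np.save('bulb',P);print(len(P))
"; python3 f.py
```

```text
0.065 31 [0.011 0.014 0.018] [26. 37. 49.]
0.073 30 [0.01  0.016 0.019] [34.  52.5 67. ]
0.081 31 [0.014 0.017 0.02 ] [60. 64. 70.]
0.089 30 [0.014 0.02  0.021] [64. 68. 73.]
0.097 32 [0.018 0.02  0.022] [66. 70. 74.]
0.105 36 [0.016 0.02  0.023] [67.5 72.  76. ]
0.113 41 [0.014 0.02  0.022] [71. 75. 78.]
0.121 28 [-0.021  0.014  0.021] [69.5 72.  73.5]
0.129 95 [-0.02  -0.001  0.029] [83. 81. 82.]
0.137 73 [-0.024  0.019  0.03 ] [64. 66. 67.]
0.145 70 [-0.022  0.02   0.03 ] [64. 65. 66.]
0.153 73 [-0.023 -0.015  0.031] [64. 65. 66.]
0.161 79 [-0.026  0.02   0.032] [63. 64. 66.]
0.169 73 [-0.02   0.022  0.032] [60. 63. 64.]
3387
358 [9.14077075e-05 4.20310944e-03] [ 0.50166534 -0.24418629  0.093     ] 0.001026386299363457
15 [-0.0003243   0.00110451] [ 0.50218952 -0.24569319  0.093     ] 0.0002390560933836699
8 [-0.0005491  -0.00036662] [ 0.50266676 -0.24510783  0.093     ] 0.0001610593616494453
9 [-2.79282189e-05  2.56318417e-05] [ 0.50269916 -0.24514015  0.093     ] 0.00018462570779066646
s range 0.022524827632307055 0.05586628142200197 [0.02723633 0.0504451 ] dist to board outer 0.05702948699319841
```

```bash
python3 -c "
from h import *
im,d=r.grab_frame('scene');C=cloud('scene',d)
u=np.array([-.1297,.9916,0]);l=np.array([.9916,.1297,0]);T=np.array([.5007,-.2402,0])
L=(C-T)@l;U=(C-T)@u
m=(d>0)&(abs(U)<.03)&(L>.0235)&(L<.05)&(C[...,2]>.03)
for z in np.arange(.04,.15,.006):
  k=m&(abs(C[...,2]-z)<.003)
  if k.any(): print(round(z,3),k.sum(),np.round(np.percentile(L[k],[5,50,95]),3),np.round(np.percentile(U[k],[5,50,95]),3))
c=cam('scene');im=im.copy()
for z in(.081,.1,.12,.14):
  x=proj(c,T+l*.03+[0,0,z])[0];cv2.circle(im,tuple(int(v) for v in np.round(x)),0,(0,0,255),-1)
cv2.imwrite('pics/s4.png',cv2.resize(im[120:220,150:250],None,fx=6,fy=6,interpolation=0))"
```

```text
0.082 2 [0.024 0.025 0.026] [-0.021 -0.019 -0.016]
0.106 1 [0.024 0.024 0.024] [0.009 0.009 0.009]
0.112 1 [0.024 0.024 0.024] [0.01 0.01 0.01]
0.124 1 [0.024 0.024 0.024] [-0.002 -0.002 -0.002]
0.13 21 [0.026 0.027 0.029] [-0.01   0.001  0.009]
0.136 24 [0.027 0.029 0.031] [-0.008  0.001  0.009]
0.142 24 [0.026 0.029 0.031] [-0.009  0.001  0.01 ]
0.148 27 [0.025 0.029 0.032] [-0.008  0.004  0.01 ]
```

View pics/s4.png

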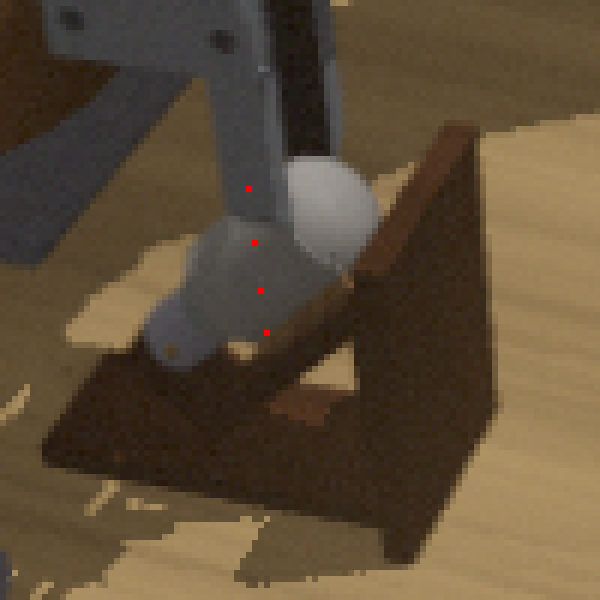

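```bash
python3 -c "
from h import *
W=np.load('w.npz');C=W['C'];T=np.array([.4995,-.2404,.2511]);yw=1.703
x=np.array([np.cos(yw),np.sin(yw),0]);y=np.array([np.sin(yw),-np.cos(yw),0])
for C,T,lab in((C,T,'open'),(cloud('wrist',r.grab_frame('wrist')[1]),np.array([.5007,-.2402,.0811]),'closed')):
  Q=C-T;X=Q@x;Y=Q@y;Z=Q[...,2]
  print(lab)
  for z in np.arange(-.04,.12,.01):
    k=(abs(Z-z)<.005)&(abs(X)<.03)&(abs(Y)<.07)
    if k.any(): print(round(z,3),k.sum(),np.round(np.percentile(X[k],[2,98]),3),np.round(np.percentile(Y[k],[2,25,75,98]),3))
print(r.observe())
"
```

```text
open
0.04 208 [-0.008  0.009] [-0.053 -0.047  0.047  0.053]
0.05 470 [-0.008  0.01 ] [-0.057 -0.047  0.048  0.058]
0.06 558 [-0.008  0.009] [-0.058 -0.048  0.048  0.058]
0.07 682 [-0.008  0.01 ] [-0.057 -0.048  0.048  0.058]
0.08 811 [-0.008  0.01 ] [-0.058 -0.047  0.048  0.058]
0.09 998 [-0.008  0.01 ] [-0.058 -0.047  0.048  0.059]
0.1 1133 [-0.004  0.01 ] [-0.058 -0.048  0.049  0.059]
0.11 1118 [0.002 0.01 ] [-0.058 -0.05   0.051  0.059]
closed
0.0 4 [-0.03  -0.026] [-0.02  -0.019  0.02   0.02 ]
0.01 252 [-0.029  0.03 ] [-0.019 -0.011  0.011  0.019]
0.02 415 [-0.029  0.029] [-0.018 -0.013  0.012  0.018]
0.03 978 [-0.022  0.029] [-0.02  -0.009  0.009  0.02 ]
0.04 1942 [-0.011  0.024] [-0.019 -0.01   0.011  0.019]
0.05 1228 [-0.004  0.014] [-0.026 -0.007  0.007  0.027]
0.06 380 [-0.007  0.009] [-0.029 -0.021  0.022  0.029]
0.07 464 [-0.008  0.009] [-0.029 -0.021  0.021  0.029]
0.08 564 [-0.007  0.01 ] [-0.029 -0.021  0.022  0.029]
0.09 680 [-0.007  0.01 ] [-0.029 -0.021  0.022  0.029]
0.1 754 [-0.003  0.01 ] [-0.028 -0.021  0.022  0.029]
0.11 729 [0.002 0.01 ] [-0.026 -0.021  0.021  0.026]
{'clock': 5.45, 'qpos': array([ 0.58333039,  0.34556037, -0.30455468,  1.94194823,  0.13302582,
        0.87301066,  0.34280304]), 'joint_velocities': array([ 6.96111519e-04,  2.72597652e-06, -8.21624297e-04, -1.43426782e-03,
        1.75398494e-04, -8.78699636e-05,  3.96966988e-04]), 'joint_torque': array([-6.11495040e-01, -7.47623706e+01, -3.55729468e+00, -3.76632214e+01,
       -2.14897497e-01, -6.15349598e-01, -5.17343375e-03]), 'eef_pos': array([ 0.50079065, -0.24024846,  0.08114113]), 'eef_rot': array([3.14144678e+00, 1.33279584e-04, 1.70357389e+00]), 'force': array([-2.10148321, -0.33121816,  5.66742678]), 'moment': array([-0.09961894,  0.43107873,  0.0280054 ]), 'grip_force': 13.049853593838634, 'grip_width': 0.03495769743379384}
```

The fingers end about 40 mm above the reported TCP, so the grip is too high on the bulb. I'll pin down the offset, open, lower and regrip.

```bash
python3 -c "
from h import *
W=np.load('w.npz');C=W['C'];Q=C-np.array([.4995,-.2404,.2511])
k=(abs(Q[...,2]-.03)<.06)&(np.abs(np.hypot(Q[...,0],Q[...,1])-.052)<.012)
print(np.percentile(Q[k][:,2],[0,.5,1,2,5,10]))
Y=Q@np.array([.991,.132,0]);print(np.median(np.abs(Y[k])), Y[k&(Y>0)].min(),Y[k&(Y<0)].max())"
```

```text
[0.03765462 0.03959963 0.04014656 0.0411122  0.04370367 0.04785404]
0.047555033739836286 0.04655879938800502 -0.046166840531097195
```

Call:
{"op": "carry_out", "data": {"increments": [{"tx": 0, "ty": 0, "tz": 0, "twist": 0, "gripper": 0.4}, {"tx": 0, "ty": 0, "tz": 0, "twist": 0, "gripper": -0.3}, {"tx": 0, "ty": 0, "tz": 0, "twist": 0, "gripper": -0.5}, {"tx": 0, "ty": 0, "tz": 0, "twist": 0, "gripper": -0.5}, {"tx": 0, "ty": 0, "tz": 0, "twist": 0, "gripper": -0.5}]}}

```text
clock: 6.08
eef_pos: [0.5007, -0.2401, 0.0809]
eef_rot: [-3.141, -0.0, 1.704]
force: [-0.4, 1.3, -0.1]
grip_width: 0.0696
grip_force: 0.0
```

Call:
{"op": "carry_out", "data": {"increments": [{"tx": 0, "ty": 0, "tz": 0.14, "twist": 0, "gripper": -0.5}, {"tx": 0, "ty": 0, "tz": 0.14, "twist": 0, "gripper": -0.5}, {"tx": 0, "ty": 0, "tz": 0.1, "twist": 0, "gripper": -0.5}, {"tx": 0, "ty": 0, "tz": 0, "twist": 0, "gripper": 1}, {"tx": 0, "ty": 0, "tz": 0, "twist": 0, "gripper": 1}, {"tx": 0, "ty": 0, "tz": 0, "twist": 0, "gripper": 1}, {"tx": 0, "ty": 0, "tz": 0, "twist": 0, "gripper": 1}, {"tx": 0, "ty": 0, "tz": 0, "twist": 0, "gripper": 1}, {"tx": 0, "ty": 0, "tz": 0, "twist": 0, "gripper": 1}], "force": 12}}

```text
clock: 7.2
eef_pos: [0.5006, -0.2403, 0.0434]
eef_rot: [-3.142, 0.0, 1.703]
force: [-3.8, -0.0, 6.5]
grip_width: 0.0439
grip_force: 12.0
```

Call:
{"op": "carry_out", "data": {"increments": [{"tx": 0, "ty": 0, "tz": -0.2, "twist": 0, "gripper": 1}, {"tx": 0, "ty": 0, "tz": -0.3, "twist": 0, "gripper": 1}, {"tx": 0, "ty": 0, "tz": -0.4, "twist": 0, "gripper": 1}, {"tx": 0, "ty": 0, "tz": -0.4, "twist": 0, "gripper": 1}, {"tx": 0, "ty": 0, "tz": -0.1, "twist": 0, "gripper": 1}, {"tx": 0, "ty": 0, "tz": 0, "twist": 0, "gripper": 1}]}}

```text
clock: 7.95
eef_pos: [0.5009, -0.2402, 0.183]
eef_rot: [3.141, 0.0, 1.704]
force: [-0.5, 0.1, -1.0]
grip_width: 0.0438
grip_force: 12.0
```

```bash
cat > b.py <<'E'
from h import *
o=r.observe(); T=o['eef_pos']+[0,0,.039+.019]
for n in('scene','side'):
    im,d=r.grab_frame(n);C=cloud(n,d);i=im.astype(int)
    m=(d>0)&(np.linalg.norm(C-T,axis=2)<.11)&(C[...,2]<T[2]+.045)&(i.max(2)-i.min(2)<35)&(i.min(2)>55)
    lab=cv2.connectedComponents(m.astype(np.uint8))[1]
    P=C[m]; u=R.from_euler('xyz',o['eef_rot']).as_matrix()
    Q=(P-T)@u*[1,1,-1]; Q=Q[abs(Q[:,1])<.028]
    print(n,len(Q)); 
    for z in np.arange(-.09,.045,.01):
        k=abs(Q[:,2]-z)<.005
        if k.sum()>2: print(round(z,3),k.sum(),'x',np.round(np.percentile(Q[k,0],[3,50,97]),3),'y',np.round(np.percentile(Q[k,1],[3,97]),3))
print(o['force'],o['grip_width'],o['eef_pos'])
E
python3 b.py
```

```text
scene 710
-0.06 12 x [-0.051 -0.045 -0.04 ] y [0.006 0.011]
-0.05 48 x [-0.059 -0.045 -0.031] y [0.006 0.012]
-0.04 60 x [-0.055 -0.041 -0.013] y [0.006 0.016]
-0.03 69 x [-0.045 -0.019  0.001] y [0.007 0.021]
-0.02 59 x [-0.037 -0.02   0.014] y [0.001 0.023]
-0.01 85 x [-0.036 -0.022  0.019] y [0.006 0.023]
-0.0 83 x [-0.028  0.015  0.03 ] y [-0.     0.026]
0.01 106 x [0.01  0.024 0.03 ] y [-0.01   0.024]
0.02 129 x [0.007 0.016 0.024] y [-0.024  0.022]
0.03 54 x [0.001 0.009 0.014] y [-0.024  0.025]
0.04 5 x [0.009 0.01  0.01 ] y [-0.026  0.027]
side 851
-0.06 23 x [-0.048 -0.039 -0.037] y [-0.011  0.011]
-0.05 22 x [-0.041 -0.035 -0.03 ] y [-0.012  0.01 ]
-0.04 33 x [-0.012 -0.008 -0.004] y [-0.014  0.014]
-0.03 66 x [-0.017 -0.001  0.006] y [-0.019  0.017]
-0.02 79 x [-0.008  0.008  0.016] y [-0.02   0.022]
-0.01 103 x [0.004 0.013 0.025] y [-0.027  0.027]
-0.0 129 x [0.007 0.025 0.03 ] y [-0.026  0.026]
0.01 166 x [0.008 0.024 0.03 ] y [-0.026  0.026]
0.02 153 x [0.008 0.016 0.024] y [-0.026  0.026]
0.03 52 x [0.005 0.01  0.013] y [-0.028  0.027]
0.04 25 x [0.007 0.009 0.011] y [-0.027  0.028]
[-0.4876027   0.10522405 -1.01219068] 0.043789206239535 [ 0.50087069 -0.24020281  0.18304472]
```

Call:
{"op": "carry_out", "data": {"increments": [{"tx": 0.3, "ty": 0.062, "tz": 0, "twist": 0, "gripper": 1}, {"tx": 0.4, "ty": 0.083, "tz": 0, "twist": 0, "gripper": 1}, {"tx": 0.47, "ty": 0.098, "tz": 0, "twist": 0, "gripper": 1}, {"tx": 0.47, "ty": 0.098, "tz": 0, "twist": 0, "gripper": 1}, {"tx": 0.47, "ty": 0.098, "tz": 0, "twist": 0, "gripper": 1}, {"tx": 0.47, "ty": 0.098, "tz": 0, "twist": 0, "gripper": 1}, {"tx": 0.47, "ty": 0.098, "tz": 0, "twist": 0, "gripper": 1}, {"tx": 0.47, "ty": 0.098, "tz": 0, "twist": 0, "gripper": 1}, {"tx": 0.47, "ty": 0.098, "tz": 0, "twist": 0, "gripper": 1}, {"tx": 0.42, "ty": 0.086, "tz": 0, "twist": 0, "gripper": 1}, {"tx": 0.3, "ty": 0.061, "tz": 0, "twist": 0, "gripper": 1}, {"tx": 0, "ty": 0, "tz": 0, "twist": 0, "gripper": 1}]}}

```text
clock: 9.55
eef_pos: [0.534, 0.2422, 0.1814]
eef_rot: [-3.139, -0.001, 1.707]
force: [0.4, -0.9, -0.7]
grip_width: 0.0436
grip_force: 12.0
```

Call:
{"op": "carry_out", "data": {"increments": [{"tx": 0, "ty": 0, "tz": 0, "twist": 0, "gripper": 1}, {"tx": 0, "ty": 0, "tz": 0, "twist": 0, "gripper": 1}, {"tx": 0, "ty": 0, "tz": 0, "twist": 0, "gripper": 1}, {"tx": 0, "ty": 0, "tz": 0, "twist": 0, "gripper": 1}, {"tx": 0, "ty": 0, "tz": 0, "twist": 0, "gripper": 1}], "force": 4}}

```text
clock: 10.18
eef_pos: [0.5353, 0.2395, 0.1831]
eef_rot: [3.141, -0.0, 1.703]
force: [-0.4, -0.6, -0.7]
grip_width: 0.044
grip_force: 4.0
```

```bash
python3 b.py; python3 -c "
from h import *
go([.5355,.239,.1],1.7036)"
```

```text
scene 1103
-0.06 9 x [-0.051 -0.047 -0.043] y [0.009 0.013]
-0.05 68 x [-0.06  -0.05  -0.036] y [0.003 0.014]
-0.04 120 x [-0.059 -0.047 -0.022] y [-0.001  0.015]
-0.03 128 x [-0.05  -0.034 -0.009] y [-0.001  0.021]
-0.02 129 x [-0.043 -0.029 -0.009] y [0.001 0.023]
-0.01 180 x [-0.04  -0.028 -0.01 ] y [-0.003  0.024]
-0.0 172 x [-0.031 -0.02   0.024] y [-0.005  0.022]
0.01 182 x [-0.022 -0.01   0.027] y [-0.022  0.022]
0.02 111 x [-0.013  0.014  0.024] y [-0.007  0.022]
0.03 3 x [-0.009 -0.009  0.013] y [0.01  0.027]
side 2399
-0.04 25 x [-0.013 -0.009 -0.006] y [-0.014  0.008]
-0.03 53 x [-0.008 -0.003  0.004] y [-0.016  0.003]
-0.02 94 x [-0.003  0.007  0.013] y [-0.024  0.025]
-0.01 183 x [0.005 0.01  0.023] y [-0.027  0.027]
-0.0 309 x [0.007 0.024 0.03 ] y [-0.027  0.027]
0.01 576 x [0.008 0.024 0.03 ] y [-0.026  0.026]
0.02 726 x [0.005 0.017 0.025] y [-0.025  0.026]
0.03 334 x [0.001 0.009 0.015] y [-0.027  0.026]
0.04 99 x [0.008 0.009 0.01 ] y [-0.028  0.028]
[-0.37151891 -0.63258832 -0.74995642] 0.043967936896243065 [0.53532507 0.23947347 0.1830954 ]
clk 10.28 pos [0.5353 0.2396 0.1831] rot [ 3.141 -0.     1.704] j7 -0.57 shift/0.1 [-0.006  0.001  0.831] twist 0.0 F [ 0.1  0.5 -1.2] w 0.0436
```

Call:
{"op": "carry_out", "data": {"increments": [{"tx": 0, "ty": 0, "tz": 0, "twist": 0, "gripper": 1}, {"tx": 0, "ty": 0, "tz": 0, "twist": 0, "gripper": 1}, {"tx": 0, "ty": 0, "tz": 0, "twist": 0, "gripper": 1}, {"tx": 0, "ty": 0, "tz": 0, "twist": 0, "gripper": 1}], "force": 3}}

```text
clock: 10.78
eef_pos: [0.5353, 0.2397, 0.183]
eef_rot: [-3.142, -0.0, 1.704]
force: [-0.6, -0.1, -1.3]
grip_width: 0.0439
grip_force: 3.0
```

```bash
python3 b.py|head -14
```

```text
scene 1097
-0.06 11 x [-0.051 -0.047 -0.041] y [0.008 0.012]
-0.05 69 x [-0.061 -0.051 -0.034] y [0.003 0.013]
-0.04 124 x [-0.058 -0.047 -0.018] y [-0.002  0.016]
-0.03 115 x [-0.048 -0.035 -0.01 ] y [-0.001  0.021]
-0.02 137 x [-0.043 -0.028 -0.007] y [0.003 0.023]
-0.01 180 x [-0.04  -0.027 -0.01 ] y [-0.003  0.023]
-0.0 166 x [-0.032 -0.02   0.023] y [-0.005  0.021]
0.01 179 x [-0.022 -0.01   0.028] y [-0.009  0.023]
0.02 112 x [-0.013  0.015  0.023] y [-0.007  0.022]
side 2400
-0.04 21 x [-0.013 -0.009 -0.005] y [-0.014  0.005]
-0.03 55 x [-0.01  -0.002  0.005] y [-0.016  0.005]
-0.02 94 x [-0.003  0.008  0.014] y [-0.024  0.025]
```

It holds at 45° even at 3 N. I'll turn it upright by pushing the cap sideways against the block's outer +y face.

Call:
{"op": "carry_out", "data": {"increments": [{"tx": 0.4, "ty": 0, "tz": 0, "twist": 0, "gripper": 1}, {"tx": 0.4, "ty": 0, "tz": 0, "twist": 0, "gripper": 1}, {"tx": 0.37, "ty": 0, "tz": 0, "twist": 0, "gripper": 1}, {"tx": 0, "ty": 0, "tz": 0.4, "twist": 0, "gripper": 1}, {"tx": 0, "ty": 0, "tz": 0.4, "twist": 0, "gripper": 1}, {"tx": 0, "ty": 0, "tz": 0.35, "twist": 0, "gripper": 1}, {"tx": 0, "ty": 0, "tz": 0.25, "twist": 0, "gripper": 1}, {"tx": 0, "ty": 0, "tz": 0.15, "twist": 0, "gripper": 1}, {"tx": 0, "ty": 0, "tz": 0.1, "twist": 0, "gripper": 1}, {"tx": 0, "ty": 0, "tz": 0, "twist": 0, "gripper": 1}], "force": 6}}

```text
clock: 12.12
eef_pos: [0.5197, 0.3557, 0.018]
eef_rot: [-3.141, 0.0, 1.704]
force: [0.3, 0.0, -1.1]
grip_width: 0.0437
grip_force: 6.0
```

```bash
python3 b.py; python3 -c "
from h import *
go([.5355,.239,.1],1.7036)"
```

```text
scene 852
-0.08 3 x [-0.052 -0.047 -0.03 ] y [-0.016 -0.006]
-0.07 4 x [-0.048 -0.035 -0.025] y [-0.016 -0.006]
-0.06 3 x [-0.05  -0.048 -0.046] y [0.01  0.011]
-0.05 55 x [-0.062 -0.054 -0.038] y [-0.007  0.012]
-0.04 101 x [-0.059 -0.049 -0.03 ] y [-0.005  0.014]
-0.03 83 x [-0.048 -0.038 -0.012] y [-0.003  0.021]
-0.02 115 x [-0.044 -0.031 -0.011] y [-0.001  0.022]
-0.01 144 x [-0.04 -0.03 -0.01] y [-0.008  0.023]
-0.0 143 x [-0.031 -0.022  0.009] y [-0.012  0.021]
0.01 144 x [-0.023 -0.013  0.025] y [-0.023  0.024]
0.02 55 x [-0.013 -0.009  0.02 ] y [-0.025  0.026]
side 939
-0.0 10 x [-0.022  0.009  0.01 ] y [0.013 0.028]
0.01 52 x [-0.016  0.008  0.014] y [0.007 0.028]
0.02 347 x [-0.009  0.01   0.018] y [-0.025  0.026]
0.03 489 x [-0.001  0.009  0.016] y [-0.024  0.025]
0.04 40 x [0.008 0.009 0.01 ] y [-0.027  0.027]
[ 0.32663399  0.02969571 -1.14299991] 0.043665375642435514 [0.51974361 0.35568096 0.01795982]
clk 12.22 pos [0.5202 0.356  0.0188] rot [ 3.141e+00 -1.000e-03  1.704e+00] j7 -0.88 shift/0.1 [-1.179 -0.002 -0.813] twist -0.0 F [ 0.3  0.5 -0.4] w 0.0437
```

Call:
{"op": "carry_out", "data": {"increments": [{"tx": 0, "ty": 0, "tz": 0.07, "twist": 0, "gripper": 1}, {"tx": -0.1, "ty": 0, "tz": 0, "twist": 0, "gripper": 1}, {"tx": -0.05, "ty": 0, "tz": -0.02, "twist": 0, "gripper": 1}, {"tx": -0.05, "ty": 0, "tz": -0.04, "twist": 0, "gripper": 1}, {"tx": -0.06, "ty": 0, "tz": -0.05, "twist": 0, "gripper": 1}, {"tx": -0.06, "ty": 0, "tz": -0.03, "twist": 0, "gripper": 1}, {"tx": 0, "ty": 0, "tz": 0, "twist": 0, "gripper": 1}], "force": 5}}

```text
clock: 13.1
eef_pos: [0.5245, 0.3232, 0.0254]
eef_rot: [3.141, 0.0, 1.703]
force: [0.7, -0.3, -1.3]
grip_width: 0.0437
grip_force: 5.0
```

```bash
python3 b.py; python3 -c "
from h import *
go([.5355,.239,.1],1.7036)"
```

```text
scene 669
-0.08 4 x [-0.031 -0.025 -0.016] y [-0.005  0.003]
-0.07 11 x [-0.035 -0.029 -0.022] y [0.009 0.014]
-0.06 54 x [-0.038 -0.033 -0.018] y [-0.005  0.013]
-0.05 65 x [-0.038 -0.029 -0.016] y [-0.002  0.014]
-0.04 48 x [-0.032 -0.024 -0.003] y [-0.     0.019]
-0.03 80 x [-0.031 -0.018  0.002] y [0.005 0.021]
-0.02 101 x [-0.032 -0.024 -0.006] y [-0.003  0.022]
-0.01 91 x [-0.027 -0.02  -0.009] y [-0.007  0.026]
-0.0 90 x [-0.022 -0.015  0.018] y [-0.023  0.026]
0.01 101 x [-0.018 -0.01   0.025] y [-0.025  0.025]
0.02 24 x [-0.014 -0.008  0.023] y [-0.026  0.025]
side 2011
-0.08 3 x [-0.044 -0.026 -0.025] y [-0.019 -0.008]
-0.05 4 x [-0.062 -0.054 -0.046] y [-0.021  0.009]
-0.04 9 x [-0.001  0.004  0.007] y [-0.017 -0.01 ]
-0.03 36 x [0.001 0.008 0.013] y [-0.019 -0.002]
-0.02 43 x [0.005 0.012 0.018] y [-0.025 -0.002]
-0.01 76 x [0.007 0.01  0.024] y [-0.027  0.027]
-0.0 98 x [0.007 0.011 0.029] y [-0.027  0.027]
0.01 318 x [0.008 0.025 0.03 ] y [-0.026  0.026]
0.02 823 x [-0.001  0.018  0.027] y [-0.023  0.023]
0.03 538 x [-0.004  0.008  0.017] y [-0.025  0.024]
0.04 63 x [0.008 0.009 0.01 ] y [-0.028  0.027]
[ 0.7156435  -0.25946306 -1.30223328] 0.043683937180814245 [0.52445151 0.32323916 0.02537319]
clk 13.2 pos [0.5241 0.3237 0.025 ] rot [3.142 0.    1.703] j7 -0.83 shift/0.1 [-0.854  0.001 -0.75 ] twist -0.0 F [-0.1  0.3 -1.1] w 0.044
```

It is turning upright, now at about 20°. Continuing.

Call:
{"op": "carry_out", "data": {"increments": [{"tx": -0.06, "ty": 0, "tz": -0.03, "twist": 0, "gripper": 1}, {"tx": -0.08, "ty": 0, "tz": 0, "twist": 0, "gripper": 1}, {"tx": -0.08, "ty": 0, "tz": 0, "twist": 0, "gripper": 1}, {"tx": -0.07, "ty": 0, "tz": 0, "twist": 0, "gripper": 1}, {"tx": 0, "ty": 0, "tz": 0, "twist": 0, "gripper": 1}]}}

```text
clock: 13.82
eef_pos: [0.528, 0.2942, 0.0279]
eef_rot: [-3.141, 0.001, 1.703]
force: [0.8, 0.4, -1.3]
grip_width: 0.0436
grip_force: 5.0
```

```bash
python3 b.py; python3 -c "
from h import *
go([.5355,.239,.1],1.7036)"
```

```text
scene 500
-0.08 5 x [-0.001  0.002  0.007] y [0.006 0.012]
-0.07 34 x [-0.008 -0.001  0.012] y [0.005 0.014]
-0.06 54 x [-0.011 -0.004  0.011] y [0.001 0.022]
-0.05 25 x [-0.01  -0.001  0.011] y [0.004 0.016]
-0.04 34 x [-0.012 -0.001  0.016] y [0.01  0.022]
-0.03 99 x [-0.017 -0.005  0.019] y [0.    0.023]
-0.02 62 x [-0.017 -0.011  0.021] y [-0.002  0.024]
-0.01 51 x [-0.016 -0.01   0.023] y [-0.     0.023]
-0.0 58 x [-0.015 -0.01   0.023] y [-0.005  0.026]
0.01 52 x [-0.014 -0.009  0.023] y [-0.001  0.025]
0.02 21 x [-0.01   0.015  0.022] y [0.014 0.026]
0.03 3 x [-0.01  -0.01  -0.009] y [0.025 0.027]
side 2591
-0.08 17 x [-0.001  0.01   0.013] y [-0.009  0.019]
-0.07 82 x [-0.015  0.011  0.014] y [-0.013  0.009]
-0.06 71 x [-0.017  0.013  0.015] y [-0.016  0.004]
-0.05 4 x [-0.065 -0.016  0.011] y [-0.022  0.022]
-0.04 44 x [0.007 0.022 0.025] y [-0.021  0.012]
-0.03 166 x [0.006 0.022 0.026] y [-0.022  0.012]
-0.02 168 x [0.009 0.023 0.027] y [-0.022  0.015]
-0.01 218 x [0.008 0.022 0.028] y [-0.026  0.026]
-0.0 229 x [0.009 0.023 0.029] y [-0.026  0.027]
0.01 244 x [0.009 0.024 0.029] y [-0.026  0.027]
0.02 603 x [-0.003  0.02   0.029] y [-0.025  0.024]
0.03 684 x [-0.006  0.009  0.021] y [-0.024  0.024]
0.04 60 x [0.008 0.01  0.011] y [-0.027  0.027]
[ 0.812758    0.3999569  -1.28394592] 0.043637647178116495 [0.52802898 0.29415632 0.02791008]
clk 13.93 pos [0.5278 0.2949 0.0279] rot [-3.141  0.     1.703] j7 -0.79 shift/0.1 [-0.565  0.002 -0.72 ] twist -0.0 F [ 0.6  0.2 -0.1] w 0.0439
```

Upright. I'll grip firmer, lift, move over the hole and lower.

Call:
{"op": "carry_out", "data": {"increments": [{"tx": 0, "ty": 0, "tz": 0, "twist": 0, "gripper": 1}, {"tx": 0.02, "ty": 0, "tz": -0.2, "twist": 0, "gripper": 1}, {"tx": 0, "ty": 0, "tz": -0.3, "twist": 0, "gripper": 1}, {"tx": -0.2, "ty": 0, "tz": 0, "twist": 0, "gripper": 1}, {"tx": -0.2, "ty": 0, "tz": 0, "twist": 0, "gripper": 1}, {"tx": -0.185, "ty": 0, "tz": 0, "twist": 0, "gripper": 1}, {"tx": 0, "ty": 0, "tz": 0, "twist": 0, "gripper": 1}, {"tx": 0, "ty": 0, "tz": 0.15, "twist": 0, "gripper": 1}], "force": 20}}

```text
clock: 14.92
eef_pos: [0.5359, 0.2397, 0.0631]
eef_rot: [3.14, -0.001, 1.703]
force: [0.4, 0.3, -0.9]
grip_width: 0.0436
grip_force: 20.0
```

```bash
python3 b.py; python3 -c "
from h import *
go([.5355,.239,.027],1.7036)"
```

```text
scene 585
-0.08 11 x [-0.008 -0.002  0.011] y [0.004 0.012]
-0.07 48 x [-0.012 -0.004  0.011] y [0.002 0.013]
-0.06 60 x [-0.011 -0.002  0.011] y [0.003 0.013]
-0.05 29 x [-0.01 -0.    0.01] y [0.006 0.015]
-0.04 40 x [-0.011  0.003  0.02 ] y [0.011 0.021]
-0.03 105 x [-0.017 -0.001  0.022] y [0.005 0.022]
-0.02 68 x [-0.017 -0.004  0.023] y [0.005 0.022]
-0.01 58 x [-0.016 -0.009  0.023] y [0.003 0.021]
-0.0 59 x [-0.015 -0.009  0.024] y [0.005 0.025]
0.01 58 x [-0.015  0.013  0.025] y [0.004 0.022]
0.02 47 x [-0.013  0.015  0.025] y [0.008 0.023]
side 2559
-0.09 3 x [-0.031 -0.021 -0.021] y [-0.01  -0.009]
-0.08 41 x [-0.     0.01   0.013] y [-0.014  0.006]
-0.07 80 x [0.004 0.011 0.013] y [-0.014  0.008]
-0.06 80 x [0.002 0.012 0.014] y [-0.015  0.006]
-0.05 13 x [0.013 0.018 0.019] y [-0.013 -0.002]
-0.04 102 x [0.006 0.022 0.025] y [-0.023  0.011]
-0.03 183 x [0.005 0.022 0.026] y [-0.023  0.013]
-0.02 209 x [0.007 0.022 0.026] y [-0.024  0.023]
-0.01 245 x [0.008 0.022 0.027] y [-0.026  0.026]
-0.0 250 x [0.008 0.023 0.028] y [-0.027  0.026]
0.01 309 x [0.007 0.023 0.028] y [-0.026  0.026]
0.02 734 x [-0.005  0.015  0.026] y [-0.023  0.024]
0.03 239 x [-0.003  0.008  0.016] y [-0.027  0.027]
0.04 67 x [0.008 0.009 0.01 ] y [-0.027  0.028]
[ 0.4001415   0.28357718 -0.94643287] 0.043632056405763446 [0.53590385 0.23969395 0.06312354]
clk 15.03 pos [0.534  0.2392 0.061 ] rot [-3.139  0.     1.705] j7 -0.67 shift/0.1 [-0.004  0.015  0.34 ] twist 0.0001 F [ 0.2  0.7 -1. ] w 0.0434
```

Call:
{"op": "carry_out", "data": {"increments": [{"tx": 0, "ty": 0, "tz": 0.15, "twist": 0, "gripper": 1}, {"tx": 0, "ty": 0, "tz": 0.12, "twist": 0, "gripper": 1}, {"tx": 0, "ty": 0, "tz": 0.05, "twist": 0, "gripper": 1}, {"tx": 0, "ty": 0, "tz": 0, "twist": 0, "gripper": 1}, {"tx": 0, "ty": 0, "tz": 0, "twist": 0, "gripper": 1}]}}

```text
clock: 15.65
eef_pos: [0.5355, 0.2394, 0.0313]
eef_rot: [3.141, -0.0, 1.704]
force: [0.2, -0.4, -1.0]
grip_width: 0.0438
grip_force: 20.0
```

Call:
{"op": "carry_out", "data": {"increments": [{"tx": 0, "ty": 0, "tz": 0.01, "twist": 0, "gripper": 1}, {"tx": 0, "ty": 0, "tz": 0.01, "twist": 0, "gripper": 1}, {"tx": 0, "ty": 0, "tz": 0, "twist": 0, "gripper": 1}]}}

```text
clock: 16.02
eef_pos: [0.5353, 0.2391, 0.029]
eef_rot: [3.142, -0.0, 1.704]
force: [-0.3, 0.2, -1.4]
grip_width: 0.0436
grip_force: 20.0
```

Call:
{"op": "carry_out", "data": {"increments": [{"tx": 0, "ty": 0, "tz": 0.01, "twist": 0, "gripper": 1}, {"tx": 0, "ty": 0, "tz": 0.01, "twist": 0, "gripper": 1}, {"tx": 0, "ty": 0, "tz": 0, "twist": 0, "gripper": 1}]}}

```text
clock: 16.4
eef_pos: [0.5354, 0.2392, 0.0272]
eef_rot: [3.141, -0.0, 1.704]
force: [-0.4, -0.2, 3.2]
grip_width: 0.0437
grip_force: 20.0
```

Call:
{"op": "carry_out", "data": {"increments": [{"tx": 0, "ty": 0, "tz": 0.01, "twist": 0, "gripper": 1}, {"tx": 0, "ty": 0, "tz": 0.01, "twist": 0, "gripper": 1}, {"tx": 0, "ty": 0, "tz": 0, "twist": 0, "gripper": 1}]}}

```text
clock: 16.77
eef_pos: [0.536, 0.2397, 0.0265]
eef_rot: [3.14, -0.0, 1.704]
force: [-5.4, -2.1, 24.3]
grip_width: 0.0435
grip_force: 20.1
```

Call:
{"op": "carry_out", "data": {"increments": [{"tx": 0, "ty": 0, "tz": -0.01, "twist": 0, "gripper": 1}, {"tx": 0, "ty": 0, "tz": -0.01, "twist": 0, "gripper": 1}, {"tx": 0, "ty": 0, "tz": 0, "twist": 0, "gripper": 0}, {"tx": 0, "ty": 0, "tz": 0, "twist": 0, "gripper": -0.5}, {"tx": 0, "ty": 0, "tz": 0, "twist": 0, "gripper": -1}, {"tx": 0, "ty": 0, "tz": 0, "twist": 0, "gripper": -1}, {"tx": 0, "ty": 0, "tz": 0, "twist": 0, "gripper": -1}, {"tx": 0, "ty": 0, "tz": -0.3, "twist": 0, "gripper": -1}, {"tx": 0, "ty": 0, "tz": -0.5, "twist": 0, "gripper": -1}, {"tx": 0, "ty": 0, "tz": -0.6, "twist": 0, "gripper": -1}, {"tx": 0, "ty": 0, "tz": -0.3, "twist": 0, "gripper": -1}], "force": 3}}

```text
clock: 18.15
eef_pos: [0.5361, 0.2398, 0.2003]
eef_rot: [3.138, -0.001, 1.704]
force: [0.2, -0.5, -0.4]
grip_width: 0.0941
grip_force: 0.0
```

```bash
python3 - <<'E'
from h import *
c=np.array([.5355,.239,0])
go([.5097,-.0102,.2],1.7036)
for n in('side','scene'):
    im,d=r.grab_frame(n);C=cloud(n,d);i=im.astype(int)
    m=(d>0)&(np.hypot(C[...,0]-c[0],C[...,1]-c[1])<.06)&(C[...,2]>.034)&(C[...,2]<.125)
    P=C[m]; print(n,m.sum(),P.max(0))
    from scipy.optimize import least_squares
    for z in(.06,.08,.095):
        Q=P[abs(P[:,2]-z)<.006]
        f=least_squares(lambda x:np.hypot(Q[:,0]-x[0],Q[:,1]-x[1])-.022,c[:2],loss='soft_l1',f_scale=.001); print(z,len(Q),f.x,np.std(f.fun))
# lamp from wrist
im,d=r.grab_frame('wrist'); cw=cam('wrist'); print('lamp px in wrist',proj(cw,[.5097,-.0102,.09]),'cam',cw[2],cw[3][:,2])
# slots from side/scene: angular occupancy of ring points
L=np.array([.5097,-.0102])
for n in('side','scene'):
    im,d=r.grab_frame(n);C=cloud(n,d);Q=C-[L[0],L[1],0];rr=np.hypot(Q[...,0],Q[...,1])
    m=(d>0)&(rr>.012)&(rr<.021)&(abs(Q[...,2]-.088)<.005)
    h=np.histogram(np.degrees(np.arctan2(Q[m][:,1],Q[m][:,0])),bins=36,range=(-180,180))[0];print(n,h)
E
```

```text
clk 18.15 pos [0.5361 0.2398 0.2003] rot [ 3.138e+00 -1.000e-03  1.704e+00] j7 -0.57 shift/0.1 [-2.443e+00 -5.930e-01 -1.000e-03] twist 0.0 F [ 0.2 -0.5 -0.4] w 0.0941
side 1855 [0.55620419 0.27598199 0.1142768 ]
0.06 208 [0.53526952 0.23874715] 0.0005338089234727319
0.08 227 [0.53527458 0.23908682] 0.0004776001358821992
0.095 251 [0.5353164  0.23903236] 0.0005009706457709533
scene 916 [0.55911978 0.25967732 0.11458832]
0.06 122 [0.53430148 0.23776115] 0.0009603163921232089
0.08 119 [0.53419793 0.23673111] 0.0009718985602138169
0.095 126 [0.53438663 0.23578477] 0.0010844230362315052
lamp px in wrist [[234.721447   379.69148837]] cam [0.52611219 0.31214647 0.41637544] [ 0.03654812 -0.25167752 -0.96712081]
side [ 5  2  3  3  6  8  4  0  4 11  6 12  7  9  9  3  8  2  4  3  5  4  6 16
  1  0  0 12 10 10 10 10  7 10  7  6]
scene [8 4 6 6 5 7 1 0 2 3 1 5 3 5 7 6 7 6 6 8 7 5 8 4 5 0 3 7 1 3 4 5 5 5 6 7]
```

The bulb stands upright in the block at (0.535, 0.239). The lamp's slots lie at about 75° and −105°. Re-gripping from above with a firm grip.

Call:
{"op": "carry_out", "data": {"increments": [{"tx": 0.01, "ty": 0, "tz": 0.5, "twist": 0, "gripper": -1}, {"tx": 0, "ty": 0, "tz": 0.5, "twist": 0, "gripper": -1}, {"tx": 0, "ty": 0, "tz": 0.4, "twist": 0, "gripper": -1}, {"tx": 0, "ty": 0, "tz": 0.22, "twist": 0, "gripper": -1}, {"tx": 0, "ty": 0, "tz": 0.1, "twist": 0, "gripper": -1}, {"tx": 0, "ty": 0, "tz": 0, "twist": 0, "gripper": 1}, {"tx": 0, "ty": 0, "tz": 0, "twist": 0, "gripper": 1}, {"tx": 0, "ty": 0, "tz": 0, "twist": 0, "gripper": 1}, {"tx": 0, "ty": 0, "tz": 0, "twist": 0, "gripper": 1}, {"tx": 0, "ty": 0, "tz": 0, "twist": 0, "gripper": 1}, {"tx": 0, "ty": 0, "tz": 0, "twist": 0, "gripper": 1}, {"tx": 0, "ty": 0, "tz": 0, "twist": 0, "gripper": 1}], "force": 33}}

```text
clock: 19.9
eef_pos: [0.5353, 0.2402, 0.0252]
eef_rot: [3.141, -0.0, 1.704]
force: [0.7, -0.2, 3.0]
grip_width: 0.0436
grip_force: 33.0
```

Call:
{"op": "carry_out", "data": {"increments": [{"tx": 0, "ty": 0, "tz": -0.3, "twist": 0, "gripper": 1}, {"tx": 0, "ty": 0, "tz": -0.5, "twist": 0, "gripper": 1}, {"tx": 0, "ty": 0, "tz": -0.5, "twist": 0, "gripper": 1}, {"tx": 0, "ty": 0, "tz": -0.2, "twist": 0, "gripper": 1}, {"tx": -0.35, "ty": -0.084, "tz": 0, "twist": 0, "gripper": 1}, {"tx": -0.5, "ty": -0.12, "tz": 0, "twist": 0, "gripper": 1}, {"tx": -0.5, "ty": -0.12, "tz": 0, "twist": 0, "gripper": 1}, {"tx": -0.5, "ty": -0.12, "tz": 0, "twist": 0, "gripper": 1}, {"tx": -0.4, "ty": -0.095, "tz": 0, "twist": 0, "gripper": 1}, {"tx": -0.2, "ty": -0.047, "tz": 0, "twist": 0, "gripper": 1}]}}

```text
clock: 21.15
eef_pos: [0.5087, -0.0131, 0.1742]
eef_rot: [-3.14, 0.0, 1.701]
force: [0.1, 0.7, -1.4]
grip_width: 0.0437
grip_force: 33.0
```

Call:
{"op": "carry_out", "data": {"increments": [{"tx": 0, "ty": 0, "tz": 0, "twist": -0.0267, "gripper": 1}, {"tx": 0, "ty": 0, "tz": 0, "twist": -0.0267, "gripper": 1}, {"tx": 0, "ty": 0, "tz": 0, "twist": -0.0267, "gripper": 1}, {"tx": 0, "ty": 0, "tz": 0, "twist": -0.0267, "gripper": 1}, {"tx": 0, "ty": 0, "tz": 0, "twist": -0.0267, "gripper": 1}, {"tx": 0, "ty": 0, "tz": 0, "twist": -0.0267, "gripper": 1}, {"tx": 0, "ty": 0, "tz": 0, "twist": -0.0267, "gripper": 1}, {"tx": 0, "ty": 0, "tz": 0, "twist": 0, "gripper": 1}, {"tx": 0, "ty": 0, "tz": 0, "twist": 0, "gripper": 1}]}}

```text
clock: 22.28
eef_pos: [0.5093, -0.0105, 0.1746]
eef_rot: [3.142, -0.001, 2.874]
force: [0.4, 0.2, -0.9]
grip_width: 0.0435
grip_force: 33.0
```

```bash
cat > l.py <<'E'
from h import *
from scipy.optimize import least_squares
go([.5097,-.0102,.1],2.88)
o=r.observe(); T=o['eef_pos']
def fit(P,z,rad,c):
    Q=P[abs(P[:,2]-z)<.004]
    if len(Q)<8: return z,len(Q)
    f=least_squares(lambda x:np.hypot(Q[:,0]-x[0],Q[:,1]-x[1])-rad,c,loss='soft_l1',f_scale=.001); return round(z,3),len(Q),np.round(f.x,4),round(float(np.std(f.fun)),4)
for n in('side','scene'):
    im,d=r.grab_frame(n);C=cloud(n,d)
    cap=T[2]-.0192
    m=(d>0)&(np.hypot(C[...,0]-T[0],C[...,1]-T[1])<.024)&(C[...,2]>.055); P=C[m]
    for h in(.006,.019): print(n,'cap',fit(P,cap+h,.013,T[:2]))
    for h in(.045,.052): print(n,'body',fit(P,cap+h,.022,T[:2]))
    print(n,'ring',fit(P[np.hypot(P[:,0]-.5097,P[:,1]+.0102)>.016],.078,.019,[.5097,-.0102]))
    i=im.astype(int); br=m&(C[...,2]<cap+.016)&(C[...,2]>cap+.004)&(np.hypot(C[...,0]-T[0],C[...,1]-T[1])>.0138); Q=C[br]-T
    print('pins?',br.sum(),np.round(np.degrees(np.arctan2(Q[:,1],Q[:,0]))[:12]))
E
python3 l.py
```

```text
clk 22.27 pos [ 0.5093 -0.0105  0.1746] rot [ 3.142e+00 -1.000e-03  2.874e+00] j7 1.06 shift/0.1 [-0.003  0.004  0.746] twist -0.001 F [ 0.4  0.2 -0.9] w 0.0435
side cap (np.float64(0.161), 67, array([ 0.5116, -0.0115]), 0.0008)
side cap (np.float64(0.174), 71, array([ 0.5118, -0.0117]), 0.0008)
side body (np.float64(0.2), 126, array([ 0.5118, -0.0116]), 0.0007)
side body (np.float64(0.207), 138, array([ 0.5118, -0.0118]), 0.0008)
side ring (0.078, 67, array([ 0.5096, -0.0116]), 0.0008)
pins? 19 [24. 25. 18. 38. 53. 64. 78. 19. 51. 63. 72. 20.]
scene cap (np.float64(0.161), 43, array([ 0.5096, -0.01  ]), 0.0009)
scene cap (np.float64(0.174), 48, array([ 0.5099, -0.0109]), 0.001)
scene body (np.float64(0.2), 84, array([ 0.5095, -0.0111]), 0.0009)
scene body (np.float64(0.207), 83, array([ 0.5096, -0.0111]), 0.0009)
scene ring (0.078, 47, array([ 0.5089, -0.0104]), 0.0012)
pins? 28 [-104. -102.  -99.   47.   59.   12.   19.   32.   48.   62.   72.  -20.]
```

Call:
{"op": "carry_out", "data": {"increments": [{"tx": 0.012, "ty": 0, "tz": 0.3, "twist": 0, "gripper": 1}, {"tx": 0, "ty": 0, "tz": 0.25, "twist": 0, "gripper": 1}, {"tx": 0, "ty": 0, "tz": 0.05, "twist": 0, "gripper": 1}, {"tx": 0, "ty": 0, "tz": 0.03, "twist": 0, "gripper": 1}, {"tx": 0, "ty": 0, "tz": 0.02, "twist": 0, "gripper": 1}, {"tx": 0, "ty": 0, "tz": 0, "twist": 0, "gripper": 1}, {"tx": 0, "ty": 0, "tz": 0, "twist": 0, "gripper": 1}]}}

```text
clock: 23.25
eef_pos: [0.5086, -0.0102, 0.1104]
eef_rot: [3.142, 0.001, 2.878]
force: [-0.5, 0.1, -1.0]
grip_width: 0.0435
grip_force: 33.0
```

Call:
{"op": "carry_out", "data": {"increments": [{"tx": 0, "ty": 0, "tz": 0.02, "twist": 0, "gripper": 1}, {"tx": 0, "ty": 0, "tz": 0.02, "twist": 0, "gripper": 1}, {"tx": 0, "ty": 0, "tz": 0.02, "twist": 0, "gripper": 1}, {"tx": 0, "ty": 0, "tz": 0, "twist": 0, "gripper": 1}]}}

```text
clock: 23.75
eef_pos: [0.5083, -0.0101, 0.1038]
eef_rot: [3.142, -0.0, 2.878]
force: [-0.5, 0.6, -0.5]
grip_width: 0.0437
grip_force: 33.0
```

Call:
{"op": "carry_out", "data": {"increments": [{"tx": 0, "ty": 0, "tz": 0.02, "twist": 0, "gripper": 1}, {"tx": 0, "ty": 0, "tz": 0.01, "twist": 0, "gripper": 1}, {"tx": 0, "ty": 0, "tz": 0, "twist": 0, "gripper": 1}]}}

```text
clock: 24.12
eef_pos: [0.5084, -0.0101, 0.1009]
eef_rot: [3.142, -0.0, 2.878]
force: [0.3, 0.9, -0.9]
grip_width: 0.0436
grip_force: 33.0
```

Call:
{"op": "carry_out", "data": {"increments": [{"tx": 0, "ty": 0, "tz": 0.01, "twist": 0, "gripper": 1}, {"tx": 0, "ty": 0, "tz": 0.01, "twist": 0, "gripper": 1}, {"tx": 0, "ty": 0, "tz": 0, "twist": 0, "gripper": 1}]}}

```text
clock: 24.5
eef_pos: [0.5084, -0.0101, 0.0989]
eef_rot: [3.142, -0.0, 2.878]
force: [-1.1, 0.6, -1.9]
grip_width: 0.0433
grip_force: 33.0
```

Call:
{"op": "carry_out", "data": {"increments": [{"tx": 0, "ty": 0, "tz": 0.02, "twist": 0, "gripper": 1}, {"tx": 0, "ty": 0, "tz": 0, "twist": 0, "gripper": 1}]}}

```text
clock: 24.75
eef_pos: [0.5085, -0.0101, 0.0971]
eef_rot: [3.142, 0.0, 2.878]
force: [-0.4, -0.4, 3.5]
grip_width: 0.0437
grip_force: 33.0
```

Call:
{"op": "carry_out", "data": {"increments": [{"tx": 0, "ty": 0, "tz": 0.015, "twist": 0, "gripper": 1}, {"tx": 0, "ty": 0, "tz": 0.015, "twist": 0, "gripper": 1}, {"tx": 0, "ty": 0, "tz": 0, "twist": 0, "gripper": 1}]}}

```text
clock: 25.12
eef_pos: [0.5085, -0.0101, 0.094]
eef_rot: [3.142, 0.0, 2.878]
force: [0.2, -0.6, 3.5]
grip_width: 0.0438
grip_force: 33.0
```

In the slots and on the spring. Pressing to about 8.5 mm below lock.

Call:
{"op": "carry_out", "data": {"increments": [{"tx": 0, "ty": 0, "tz": 0.04, "twist": 0, "gripper": 1}, {"tx": 0, "ty": 0, "tz": 0.04, "twist": 0, "gripper": 1}, {"tx": 0, "ty": 0, "tz": 0.04, "twist": 0, "gripper": 1}, {"tx": 0, "ty": 0, "tz": 0, "twist": 0, "gripper": 1}, {"tx": 0, "ty": 0, "tz": 0, "twist": 0, "gripper": 1}]}}

```text
clock: 25.75
eef_pos: [0.5087, -0.0104, 0.0826]
eef_rot: [-3.141, 0.001, 2.878]
force: [-4.2, -2.6, 15.9]
grip_width: 0.0433
grip_force: 33.0
```

Call:
{"op": "carry_out", "data": {"increments": [{"tx": 0, "ty": 0, "tz": 0, "twist": 0.015, "gripper": 1}, {"tx": 0, "ty": 0, "tz": 0, "twist": 0.015, "gripper": 1}, {"tx": 0, "ty": 0, "tz": 0, "twist": 0, "gripper": 1}]}}

```text
clock: 26.12
eef_pos: [0.5085, -0.01, 0.0826]
eef_rot: [-3.141, 0.0, 2.688]
force: [-4.8, -0.3, 15.9]
grip_width: 0.0437
grip_force: 33.0
```

```bash
python3 -c "
from h import *
go([.5085,-.0102,.082],2.1);print(r.observe()['moment'])"
```

```text
clk 26.12 pos [ 0.5085 -0.01    0.0826] rot [-3.141  0.     2.688] j7 0.79 shift/0.1 [-0.001 -0.002  0.006] twist 0.0936 F [-4.8 -0.3 15.9] w 0.0437
[-0.05467442  1.19262384 -0.0377498 ]
```

Call:
{"op": "carry_out", "data": {"increments": [{"tx": 0, "ty": 0, "tz": 0, "twist": 0.02, "gripper": 1}, {"tx": 0, "ty": 0, "tz": 0, "twist": 0.02, "gripper": 1}, {"tx": 0, "ty": 0, "tz": 0, "twist": 0.02, "gripper": 1}, {"tx": 0, "ty": 0, "tz": 0, "twist": 0.02, "gripper": 1}, {"tx": 0, "ty": 0, "tz": 0, "twist": 0, "gripper": 1}]}}

```text
clock: 26.75
eef_pos: [0.509, -0.0098, 0.0827]
eef_rot: [3.141, 0.001, 2.185]
force: [-3.6, 0.5, 12.6]
grip_width: 0.0439
grip_force: 33.0
```

```bash
python3 -c "
from h import *
go([.5085,-.0102,.082],2.1);print(r.observe()['moment'])"
```

```text
clk 26.75 pos [ 0.509  -0.0098  0.0827] rot [3.141e+00 1.000e-03 2.185e+00] j7 0.33 shift/0.1 [-0.    -0.006  0.007] twist 0.0135 F [-3.6  0.5 12.6] w 0.0439
[ 0.09687488  0.62816059 -0.06856954]
```

Call:
{"op": "carry_out", "data": {"increments": [{"tx": 0, "ty": 0, "tz": 0, "twist": 0.01, "gripper": 1}, {"tx": 0, "ty": 0, "tz": 0, "twist": 0.008, "gripper": 1}, {"tx": 0, "ty": 0, "tz": 0, "twist": 0, "gripper": 1}]}}

```text
clock: 27.12
eef_pos: [0.5091, -0.0097, 0.0827]
eef_rot: [3.14, 0.001, 2.073]
force: [-2.7, 0.5, 13.7]
grip_width: 0.0433
grip_force: 33.0
```

```bash
python3 -c "
from h import *
go([.5085,-.0102,.082],2.0);print(r.observe()['moment'])"
```

```text
clk 27.12 pos [ 0.5091 -0.0097  0.0827] rot [3.140e+00 1.000e-03 2.073e+00] j7 0.22 shift/0.1 [-0.001 -0.008  0.007] twist 0.0117 F [-2.7  0.5 13.7] w 0.0433
[ 0.19794497  0.60975683 -0.06604628]
```

Call:
{"op": "carry_out", "data": {"increments": [{"tx": 0, "ty": 0, "tz": 0, "twist": 0.008, "gripper": 1}, {"tx": 0, "ty": 0, "tz": 0, "twist": 0, "gripper": 1}]}}

```text
clock: 27.38
eef_pos: [0.5091, -0.0098, 0.0827]
eef_rot: [3.14, 0.001, 2.023]
force: [-3.0, 1.3, 13.8]
grip_width: 0.0436
grip_force: 33.0
```

```bash
python3 -c "
from h import *
go([.5085,-.0102,.082],2.0);print(r.observe()['moment'])"
```

```text
clk 27.38 pos [ 0.5091 -0.0098  0.0827] rot [3.140e+00 1.000e-03 2.023e+00] j7 0.18 shift/0.1 [-0.001 -0.008  0.007] twist 0.0037 F [-3.   1.3 13.8] w 0.0436
[0.17159373 0.50803557 0.00841453]
```

Call:
{"op": "carry_out", "data": {"increments": [{"tx": 0, "ty": 0, "tz": 0, "twist": 0.006, "gripper": 1}, {"tx": 0, "ty": 0, "tz": 0, "twist": 0, "gripper": 1}]}}

```text
clock: 27.62
eef_pos: [0.5091, -0.0097, 0.0827]
eef_rot: [3.14, 0.0, 1.986]
force: [-2.4, 1.7, 13.4]
grip_width: 0.0434
grip_force: 33.0
```

```bash
python3 -c "
from h import *
go([.5085,-.0102,.082],2.0);print(r.observe()['moment'])"
```

```text
clk 27.62 pos [ 0.5091 -0.0097  0.0827] rot [3.14  0.    1.986] j7 0.14 shift/0.1 [-0.002 -0.008  0.007] twist -0.0023 F [-2.4  1.7 13.4] w 0.0434
[0.26413231 0.4160475  0.11980049]
```

The stop is felt. Easing back slightly and rising.

Call:
{"op": "carry_out", "data": {"increments": [{"tx": 0, "ty": 0, "tz": -0.02, "twist": -0.004, "gripper": 1}, {"tx": 0, "ty": 0, "tz": -0.03, "twist": 0, "gripper": 1}, {"tx": 0, "ty": 0, "tz": -0.02, "twist": 0, "gripper": 1}, {"tx": 0, "ty": 0, "tz": 0, "twist": 0, "gripper": 1}]}}

```text
clock: 28.12
eef_pos: [0.5091, -0.0098, 0.0895]
eef_rot: [3.14, 0.0, 2.011]
force: [0.0, 1.3, 8.0]
grip_width: 0.0437
grip_force: 33.0
```

Call:
{"op": "carry_out", "data": {"increments": [{"tx": 0, "ty": 0, "tz": -0.02, "twist": 0, "gripper": 1}, {"tx": 0, "ty": 0, "tz": 0, "twist": 0, "gripper": 1}]}}

```text
clock: 28.38
eef_pos: [0.509, -0.0098, 0.0913]
eef_rot: [3.14, 0.0, 2.011]
force: [1.0, 1.8, 5.4]
grip_width: 0.0437
grip_force: 33.0
```

Call:
{"op": "carry_out", "data": {"increments": [{"tx": 0, "ty": 0, "tz": -0.01, "twist": 0, "gripper": 1}, {"tx": 0, "ty": 0, "tz": 0, "twist": 0, "gripper": 1}]}}

```text
clock: 28.62
eef_pos: [0.5089, -0.0098, 0.0918]
eef_rot: [3.141, -0.0, 2.011]
force: [5.5, 3.1, -3.8]
grip_width: 0.0436
grip_force: 33.0
```

Call:
{"op": "carry_out", "data": {"increments": [{"tx": 0, "ty": 0, "tz": -0.01, "twist": 0, "gripper": 1}, {"tx": 0, "ty": 0, "tz": 0, "twist": 0, "gripper": 1}]}}

```text
clock: 28.88
eef_pos: [0.5086, -0.0097, 0.0922]
eef_rot: [3.141, -0.001, 2.011]
force: [7.9, 2.7, -14.0]
grip_width: 0.0436
grip_force: 33.0
```

It resists the pull, so it is locked. Releasing and withdrawing.

Call:
{"op": "carry_out", "data": {"increments": [{"tx": 0, "ty": 0, "tz": 0.01, "twist": 0, "gripper": 1}, {"tx": 0, "ty": 0, "tz": 0, "twist": 0, "gripper": 0.2}, {"tx": 0, "ty": 0, "tz": 0, "twist": 0, "gripper": -0.5}, {"tx": 0, "ty": 0, "tz": 0, "twist": 0, "gripper": -1}, {"tx": 0, "ty": 0, "tz": 0, "twist": 0, "gripper": -1}, {"tx": 0, "ty": 0, "tz": 0, "twist": 0, "gripper": -1}, {"tx": 0, "ty": 0, "tz": -0.3, "twist": 0, "gripper": -1}, {"tx": 0, "ty": 0, "tz": -0.5, "twist": 0, "gripper": -1}, {"tx": 0, "ty": 0, "tz": -0.5, "twist": 0, "gripper": -1}, {"tx": 0, "ty": 0, "tz": -0.3, "twist": 0, "gripper": -1}, {"tx": 0, "ty": 0, "tz": 0, "twist": 0, "gripper": -1}]}}

```text
clock: 30.25
eef_pos: [0.5095, -0.0101, 0.2542]
eef_rot: [3.138, 0.002, 2.011]
force: [-0.6, -1.3, 0.4]
grip_width: 0.0937
grip_force: 0.0
```

```bash
python3 - <<'E'
from h import *
from scipy.optimize import least_squares
L=[.5097,-.0102];ims=[]
for n in('side','scene'):
    im,d=r.grab_frame(n);C=cloud(n,d);ims.append(im)
    m=(d>0)&(np.hypot(C[...,0]-L[0],C[...,1]-L[1])<.03)&(C[...,2]>.09)&(C[...,2]<.2);P=C[m];print(n,'top',np.percentile(P[:,2],99.5),'expect .178')
    for z in(.125,.145,.16):
        Q=P[abs(P[:,2]-z)<.006];f=least_squares(lambda x:np.hypot(Q[:,0]-x[0],Q[:,1]-x[1])-.022,L,loss='soft_l1',f_scale=.001);print(z,len(Q),f.x)
print(r.observe()['clock'])
cv2.imwrite('pics/e.png',np.hstack([cv2.resize(ims[0][130:330,180:400],(400,364)),cv2.resize(ims[1][130:330,230:450],(400,364))]))
E
```

```text
side top 0.18073340413461425 expect .178
0.125 163 [ 0.51091054 -0.01109915]
0.145 178 [ 0.51095771 -0.01120572]
0.16 179 [ 0.51077852 -0.0112829 ]
scene top 0.18073277881459962 expect .178
0.125 122 [ 0.50876897 -0.00995694]
0.145 117 [ 0.50891592 -0.00985447]
0.16 125 [ 0.50861088 -0.01045702]
30.35
```

View pics/e.png

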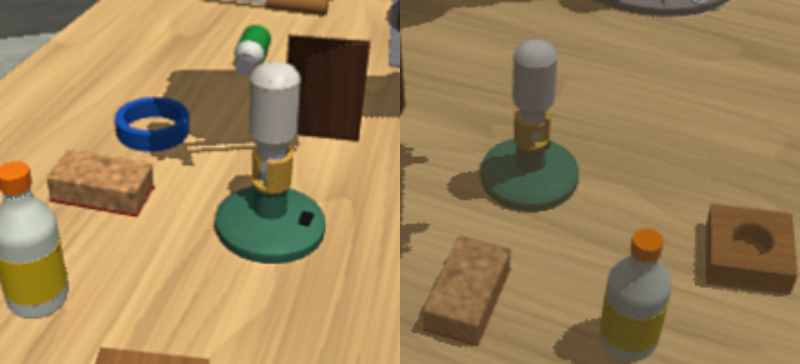

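The bulb stands upright in the lamp, at left (275,100) and right (535,80). Its top matches the locked height once the camera's usual +2 mm is allowed for. The bystanders have not moved.

```bash
python3 -c "
from h import *
print(r.hand_in())"
```

```text
the job is handed in; nothing more can be done
None
```

The bulb was stood in the block, let go, taken again from above and locked upright in the lamp's bayonet holder; it resisted a 14 N pull before I let go, the bystanders were not touched, and I handed the job in at about 30 s of the 72 s allowed.

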